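Clamp a closed chocolate mould

ROBOT

A 6-joint arm with a two-finger parallel gripper is mounted at the origin on the work surface. World frame = base frame: x ahead of the robot, y to its left, z up, the work surface at z = 0. Lengths are in m, angles in rad, forces in N, time in s.
With the tool pointing down it reaches from about 0.3 to 0.775 m from the base axis. Payload 14.6 kg.
Tool frame: the origin (TCP) lies between the finger pads; the fingertips stand 8 mm ahead of it and the grasp point (between the pads) lies 11 mm behind it; z points along the fingers, y is the direction in which the jaws open and shut (so a half turn about z gives the same grasp; the last joint's range is limited). The gripper opens to 94 mm and grips with 3 to 60 N. Pads are 16 mm wide; open, the fingers measure 119 mm over their backs; the gripper's body (75 mm by 177 mm) begins 78 mm behind the grasp point.
Start: joints at [1.227, 0.3, 1.521, -0, 1.321, -0.067], TCP at [0.15, 0.529, 0.213] pointing down, gripper open.
Joint ranges: [-3.03, 3.03], [-0.79, 2.21], [0.23, 2.52], [-1.04, 4.18], [0, 3.07], [-2.55, 2.55]. Speed limits (rad/s): [2.22, 2.22, 2.57, 3.14, 3.14, 3.14].

INTERFACE

Orientations are given as [roll, pitch, yaw] about the fixed x, y, z axes, in that order (R = Rz(yaw) Ry(pitch) Rx(roll)).
In Python, from station import ctrl, viewer, workorder gives the robot as it stands.
- The arm moves only by the tool play_rows, never from a script. Its argument "commands" is a list of rows, each an object of numbers: "dx", "dy", "dz": the shift along the tool's x, y, z in m; "ax", "ay", "az": the turn, a rotation vector about the tool's x, y, z in degrees. In form: [{"dx": .., "dy": .., "dz": .., "ax": .., "ay": .., "az": ..}, ...]. A call has exactly 5 rows; each row shifts and turns the pose as measured when the row begins, along the tool's axes as they then stand; what a row does not reach is not made up. A row lasts 1/12 s, in which the tool goes at most 41.7 mm and 7.16 degrees, less where a joint would pass 70% of its speed; a pose out of reach is approached as far as the arm can. A call with a gripper value outside its range is refused whole. "claw" is the opening, from 0 (shut) to 1 (fully open), set as the call begins (left out, the last holds). The fingers move at their own pace and stop on an object; "squeeze" is the grip in N (left out, the last holds). Time passes only in rows, so rows that do not move let the fingers close, or fill a call up. It gives the time, the measured TCP pose, the force and the opening at its end, in the units of the state.
- ctrl.get_obs(): the state, without advancing time (a new reading comes with each control period).
- viewer.camera(name): name is "side" or "top"; returns the picture (384x512x3 uint8, red, green, blue); there is no depth.
- viewer.camera_model(name): a dict with "K" (3x3 intrinsics, pixels), "pose" (4x4, takes a point from camera to world coordinates). Camera axes: x right, y down, z forward; pixel columns grow to the right and rows downward; lengths in m; the calibration is good to about 2 mm. A picture is of the moment at which its call begins. camera_model takes no time and is no camera call.
- workorder.hand_in(): hands the job in, once; it reports no verdict.
The state is a dict: "time_s": time; "qpos": joint angles; "joint_vel": joint speeds; "tau": joint torques, N m; "ee_pos": TCP position; "eef_rot": TCP orientation; "force": force on the tool from outside, world axes, zero at the start; "moment": the same for the moment, N m; "grip_width": finger opening in m.
Only numpy, scipy, OpenCV 4.12 (cv2) and the standard library are available. Lean on these libraries where they do the work, as an engineer would, in place of code of your own. Each camera call takes 0.05 s, during which the arm holds its last target. There are 200 camera calls.

TASK

The closed two-part chocolate mould is standing in the mouth of the bench clamp. Push it along the bed right home against the back stop, wind the T-handle clockwise until the pad meets the mould, then snug it up by feel so that the halves are held firmly together, without over-tightening: the plastic cracks if the screw is forced. Let go, and leave everything else on the bench where it is.

Things in the scene. Friction and masses are not known exactly. Their poses are not given: they have to be found in the camera images.
- clamp: Bench clamp: a grey C-frame, bolted down. Origin on the bench surface (height 0) under the screw's axis, z up; its -x axis points out of the mouth along the bed, the column is on the +x side. The bed is a steel plate 88 mm wide, its top 10 mm above the bench, with side lips 10 mm high and 68 mm apart that guide the mould's lower shell.
- bed_mouth (a point): Middle of the bed's outer edge, on the bed's top, 215 mm from the screw's axis.
- stop_face (a point): Middle of the face of the back stop (88 mm wide, 36 mm high above the bed), 90 mm from the screw's axis: the mould is home when its flange end touches it, its centre then lies under the pad. The column stands behind it.
- boss_top (a point): Top of the boss (50 mm in diameter) round the screw, 142 mm above the bench; a brass collar ends 3 mm higher. The arm that carries it is 36 mm wide, from the boss back to the column, from 100 to 136 mm above the bench.
- mould_lower: Lower half of the mould, milky white plastic, 0.25 to 0.5 kg: a shell 150 x 62 x 17 mm below a flange 180 x 96 x 5 mm. Origin at the centre of its underside, long side along its x, which points to the back stop; z up. At the start it stands on the bed between the lips, 60 to 115 mm short of home. The fill hole is in the end towards the mouth.
- mould_upper: Upper half, a flange 180 x 96 x 5 mm below a flat-topped shell 150 x 62 mm, lying on the lower half, located by two pins. Origin at the centre of its underside: on the parting line, 22 mm above the bed; z up. Moulds differ in depth: the flat top lies 19.5 to 24.5 mm above this origin and the height is not measured, so the touch must be felt.
- pad: The clamp's pad: a steel disc 40 mm in diameter on a swivel at the foot of the screw (does not turn). Origin at the centre of its flat underside, z up. It starts 5 to 24 mm above the height of the mould's top and goes down 12 mm for each turn of the handle clockwise as seen from above. The screw stays where it is left, also under load.
- handle_hub (a point): Centre of the T-handle on the screw's axis, 115 mm above the pad's face, at the bar's mid height. Hub 28 mm in diameter, 30 mm high. It turns freely with 0.25 N m (6 N at 40 mm from the axis). Snug, some 100 N on the mould, takes about twice that effort, just 10 to 35 degrees after the first touch; from 3.3 times (300 N) on the mould cracks. Meet it slowly: speed overshoots.
- handle_end_a (a point): Centre of the ball (15 mm in diameter) on one end of the T-handle's bar, 48 mm from the axis. The bar is straight, level, 10 mm thick, and runs through the hub; it can be pushed round from above with closed fingers beside it, and sinks as it turns. At the start it points in any direction.
- handle_end_b (a point): Centre of the ball on the other end of the T-handle's bar, 48 mm from the axis.
- palette_knife: A palette knife, black handle and steel blade, 280 mm long, lying beside the bed. Not to be moved.
- praline_mould: A flat praline mould 200 x 110 x 24 mm with 15 round cups, lying beside the bed. Not to be moved.
- nozzle_a: Small steel piping nozzle, a cone 42 mm high, standing near the clamp. Not to be moved.
- nozzle_b: Larger steel piping nozzle, a cone 50 mm high, standing near the clamp. Not to be moved.
- sprinkles: Jar 64 mm in diameter and 85 mm high, beyond the clamp to the left. Not to be moved.
- scraper: Bench scraper 150 mm wide with a wooden grip, on the left of the bench. Not to be moved.
- bowl: Steel mixing bowl 200 mm in diameter and 140 mm high, on the right. Not to be moved.
Things that resemble listed ones, but are neither listed nor needed, are in the scene too. What is shaped like the mould_upper but purple is not meant.

How it is judged:
By the outcome, as a careful person would: the job done as asked, in the order asked, and still so for the second after the job is handed in, with the robot touching nothing.
It also fails if it takes over 72 s, if anything falls off the work surface, if the arm or the gripper's body presses on something with over 40 N, if the wrist force passes 120 N, or if a joint passes its speed limit or range.

## Working session

There is one attempt and no reset: what is moved stays moved. The work goes in short steps, Python scripts to look and compute and a tool call to move; the robot and the scene stay as the last step left them, time stands still between calls to the robot, and variables do not carry over. Pictures are saved under pics/ and viewed, about 8 in all and at most 12, crops included, and the job is handed in when it is done.

Besides the shell and the picture viewer there is one more tool, called in YAML: its name, and indented under it one key for each argument. play_rows: Moves the arm, as the interface text tells. Its arguments: {"type":"object","properties":{"commands":{"type":"array","items":{"type":"object","properties":{"dx":{"type":"number"},"dy":{"type":"number"},"dz":{"type":"number"},"ax":{"type":"number"},"ay":{"type":"number"},"az":{"type":"number"}}}},"claw":{"type":"number"},"squeeze":{"type":"number"}},"required":["commands"]}

```bash
mkdir -p pics
cat > h.py <<'E'
import numpy as np, cv2
from station import ctrl, viewer, workorder
def snap(n,f):
    im=viewer.camera(n); cv2.imwrite(f'pics/{f}.png',im[:,:,::-1]); return im
def ray(n,u,v,z):
    m=viewer.camera_model(n);K=np.array(m['K']);T=np.array(m['pose'])
    d=T[:3,:3]@np.linalg.inv(K)@[u,v,1];o=T[:3,3];return o+d*(z-o[2])/d[2]
def proj(n,p):
    m=viewer.camera_model(n);K=np.array(m['K']);T=np.array(m['pose'])
    c=K@(T[:3,:3].T@(np.array(p)-T[:3,3]));return c[:2]/c[2]
E
python3 - <<'E'
from h import *
a=snap('top','t0');b=snap('side','s0')
for n in('top','side'):
    m=viewer.camera_model(n);print(n,np.round(m['K'],1).tolist(),np.round(m['pose'],3).tolist())
cv2.imwrite('pics/c0.png',cv2.resize(np.vstack([a,b])[:,:,::-1],(448,600) if 0 else None,fx=.78,fy=.78))
print({k:np.round(v,3).tolist() for k,v in ctrl.get_obs().items()})
E
```

```text
top [[385.8, 0.0, 255.4], [0.0, 385.8, 193.3], [0.0, 0.0, 1.0]] [[-0.021, -0.994, 0.104, 0.486], [-1.0, 0.022, 0.01, -0.002], [-0.012, -0.104, -0.995, 1.398], [0.0, 0.0, 0.0, 1.0]]
side [[493.5, 0.0, 260.1], [0.0, 493.5, 185.9], [0.0, 0.0, 1.0]] [[0.84, -0.379, 0.387, 0.012], [-0.542, -0.567, 0.621, -0.953], [-0.016, -0.731, -0.682, 1.161], [0.0, 0.0, 0.0, 1.0]]
{'time_s': 0.1, 'qpos': [1.227, 0.3, 1.522, -0.0, 1.321, -0.067], 'joint_vel': [0.001, -0.001, -0.0, 0.001, -0.001, 0.001], 'tau': [0.0, -53.265, -35.328, 0.071, 0.024, -0.0], 'ee_pos': [0.15, 0.529, 0.213], 'eef_rot': [-3.141, -0.0, 2.865], 'force': [-0.503, 0.587, 0.893], 'moment': [0.015, 0.015, -0.017], 'grip_width': 0.094}
```

View pics/t0.png

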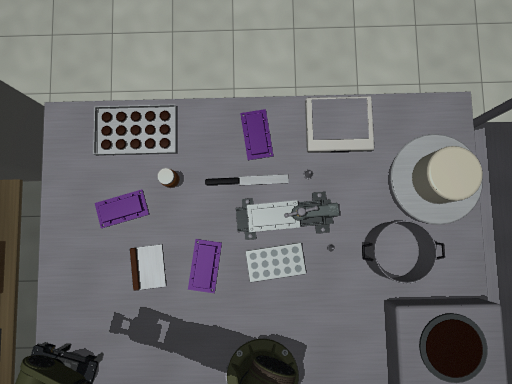

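View pics/s0.png

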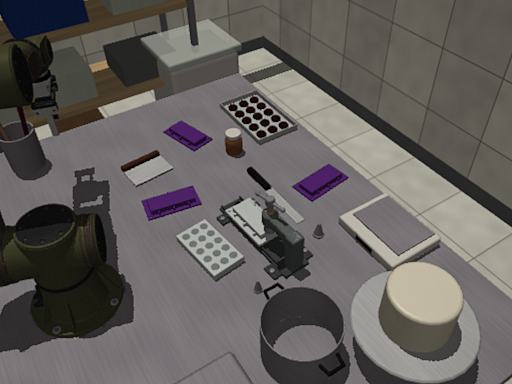

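The clamp is at top (240–340, 200–230), with its mouth to the left (+y) and its column to the right. The mould is white, at about (273,216). I'll zoom in on both views.

Run:
```python
from h import *
a=cv2.imread('pics/t0.png')[180:250,225:350];b=cv2.imread('pics/s0.png')[180:280,210:320]
a=cv2.resize(a,None,fx=6,fy=6,interpolation=cv2.INTER_CUBIC);b=cv2.resize(b,None,fx=5.4,fy=5.4,interpolation=cv2.INTER_CUBIC)
a=np.clip(a*1.6,0,255).astype('uint8');b=np.clip(b*1.6,0,255).astype('uint8')
cv2.imwrite('pics/ta.png',a);cv2.imwrite('pics/sa.png',b)
```

```text
(no output)
```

View pics/ta.png

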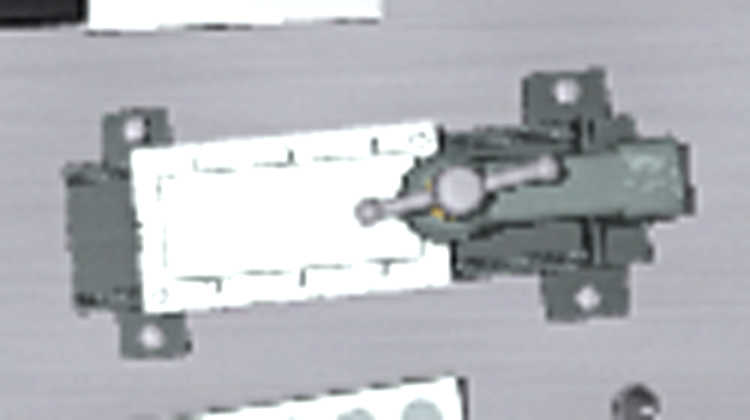

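View pics/sa.png

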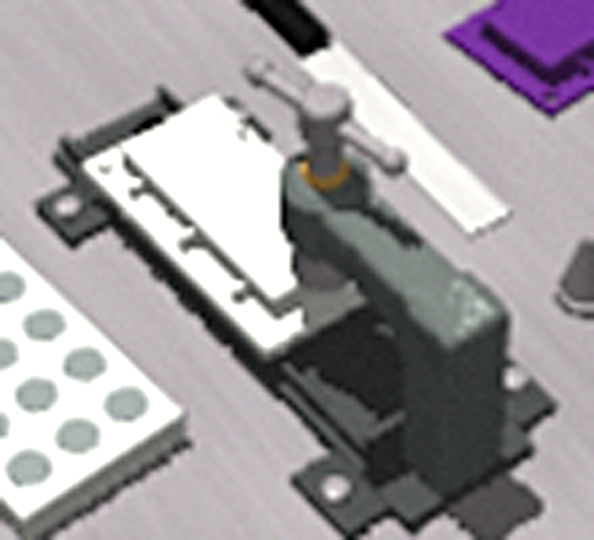

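The top crop shows the mould flange corners at (134,150), (437,122), (450,283) and (148,313). The hub is at (461,190), with balls at (370,211) and (550,167). In the side crop the hub top is at (329,100), with balls at (261,71) and (395,160).

```bash
cat >> h.py <<'E'
def tri(pt,ps):
    A=[];o=[]
    for n,(u,v) in(('top',pt),('side',ps)):
        a=ray(n,u,v,0);b=ray(n,u,v,.3);d=(b-a)/np.linalg.norm(b-a);P=np.eye(3)-np.outer(d,d);A.append(P);o.append(P@a)
    return np.linalg.lstsq(np.vstack(A),np.hstack(o),rcond=None)[0]
E
python3 - <<'E'
from h import *
T=lambda x,y:((x-2.5)/6+225,(y-2.5)/6+180); S=lambda x,y:((x-2.2)/5.4+210,(y-2.2)/5.4+180)
c=np.array([ray('top',*T(*p),.037) for p in((134,150),(437,122),(450,283),(148,313))]);print(np.round(c[:,:2],4))
me=(c[0]+c[3])/2;he=(c[1]+c[2])/2;ctr=c.mean(0);d=he-me
print('mouth end',me,'home end',he,'L',np.linalg.norm(d),'W',np.linalg.norm(c[0]-c[3]),np.linalg.norm(c[1]-c[2]),'ang',np.degrees(np.arctan2(d[1],d[0])))
e=[ray('top',*T(*p),.02) for p in((68,170),(80,308))];print('bed edge',np.round(e,4),np.mean(e,0))
for n,p,q in(('hubtop',(461,188),(329,95)),('b1',(370,211),(261,71)),('b2',(550,167),(395,160))):print(n,np.round(tri(T(*p),S(*q)),4))
cs=[ray('side',*S(*p),.037) for p in((83,163),(270,352),(218,95))];print('side corners',np.round(cs,4))
E
```

```text
[[ 0.5891  0.0417]
 [ 0.6017 -0.1372]
 [ 0.5071 -0.1418]
 [ 0.4933  0.0353]]
mouth end [0.54115821 0.03848203 0.037     ] home end [ 0.55439736 -0.13953204  0.037     ] L 0.17850569567659197 W 0.09601838071322188 0.09480009168207537 ang -85.74666402537369
bed edge [[0.5792 0.0819 0.02  ]
 [0.4971 0.076  0.02  ]] [0.53819005 0.07892885 0.02      ]
hubtop [ 0.5545 -0.133   0.2004]
b1 [ 0.5436 -0.0862  0.1862]
b2 [ 0.5643 -0.1807  0.1878]
side corners [[ 0.4962  0.0385  0.037 ]
 [ 0.5097 -0.144   0.037 ]
 [ 0.5927  0.043   0.037 ]]
```

The geometry agrees with the given sizes. The bed axis runs at -85.8°, the screw axis is at about (0.554,-0.134), and the mould needs about 83 mm of push. The bar's height is about 0.187. Next I'll plan the approach behind the mould.

```bash
cat >> h.py <<'E'
from scipy.spatial.transform import Rotation as Ro
def plan(pts,n,rpy=None):
    """straight rows from the measured pose to target; n rows, tool axes"""
    o=ctrl.get_obs();p=np.array(o['ee_pos']);R0=Ro.from_euler('xyz',o['eef_rot'])
    R1=Ro.from_euler('xyz',rpy) if rpy is not None else R0
    w=(R0.inv()*R1).as_rotvec()/n
    for i in range(n):
        R=R0*Ro.from_rotvec(w*i); s=R.inv().apply((np.array(pts)-p)/n)
        print(i,np.round(s*1000,1),np.round(np.degrees(w),2))
E
python3 - <<'E'
from h import *
plan([.539,.075,.19],18,[np.pi,0,np.radians(94.2)])
E
```

```text
0 [-27.7 -18.4   1.3] [-0.    0.    3.89]
1 [-28.8 -16.4   1.3] [-0.    0.    3.89]
2 [-29.9 -14.4   1.3] [-0.    0.    3.89]
3 [-30.8 -12.4   1.3] [-0.    0.    3.89]
4 [-31.6 -10.3   1.3] [-0.    0.    3.89]
5 [-32.2  -8.1   1.3] [-0.    0.    3.89]
6 [-32.7  -5.9   1.3] [-0.    0.    3.89]
7 [-33.   -3.7   1.3] [-0.    0.    3.89]
8 [-33.2  -1.4   1.3] [-0.    0.    3.89]
9 [-33.2   0.8   1.3] [-0.    0.    3.89]
10 [-33.1   3.1   1.3] [-0.    0.    3.89]
11 [-32.8   5.3   1.3] [-0.    0.    3.89]
12 [-32.3   7.5   1.3] [-0.    0.    3.89]
13 [-31.8   9.7   1.3] [-0.    0.    3.89]
14 [-31.   11.8   1.3] [-0.    0.    3.89]
15 [-30.2  13.9   1.3] [-0.    0.    3.89]
16 [-29.1  15.9   1.3] [-0.    0.    3.89]
17 [-28.   17.8   1.3] [-0.    0.    3.89]
```

play_rows:
  commands:
    - {"dx": -0.028,"dy": -0.018,"dz": 0.001,"az": 4}
    - {"dx": -0.029,"dy": -0.016,"dz": 0.001,"az": 4}
    - {"dx": -0.03,"dy": -0.014,"dz": 0.001,"az": 4}
    - {"dx": -0.031,"dy": -0.012,"dz": 0.001,"az": 4}
    - {"dx": -0.032,"dy": -0.01,"dz": 0.001,"az": 4}
  claw: 0

```text
validation failed for argument at $.co...
```

play_rows:
  commands:
    - {"dx": -0.032,"dy": -0.008,"dz": 0.001,"az": 4}
    - {"dx": -0.033,"dy": -0.006,"dz": 0.001,"az": 4}
    - {"dx": -0.033,"dy": -0.004,"dz": 0.001,"az": 4}
    - {"dx": -0.033,"dy": -0.001,"dz": 0.001,"az": 4}
    - {"dx": -0.033,"dy": 0.001,"dz": 0.001,"az": 4}

```text
validation failed for argument at $.co...
```

Run:
```python
from h import *
o=ctrl.get_obs();print(o['time_s'],o['ee_pos'],o['eef_rot'],o['grip_width'])
plan([.539,.075,.15],10,[np.pi,0,np.radians(94.2)])
```

```text
0.1 [0.15022713 0.52884398 0.21292903] [-3.14052633e+00 -3.96419854e-05  2.86482020e+00] 0.09367308920877221
0 [-49.8 -33.    6.3] [-0.01  0.    6.99]
1 [-53.5 -26.7   6.3] [-0.01  0.    6.99]
2 [-56.3 -20.    6.3] [-0.01  0.    6.99]
3 [-58.3 -13.    6.3] [-0.01  0.    6.99]
4 [-59.5  -5.8   6.3] [-0.01  0.    6.99]
5 [-59.7   1.5   6.3] [-0.01  0.    6.99]
6 [-59.1   8.7   6.3] [-0.01  0.    6.99]
7 [-57.6  15.9   6.3] [-0.01  0.    6.99]
8 [-55.3  22.8   6.3] [-0.01  0.    6.99]
9 [-52.1  29.3   6.3] [-0.01  0.    6.99]
```

All six keys seem to be required in each row.

play_rows:
  commands:
    - {"dx": -0.028,"dy": -0.018,"dz": 0.001,"ax": 0,"ay": 0,"az": 4}
    - {"dx": -0.029,"dy": -0.016,"dz": 0.001,"ax": 0,"ay": 0,"az": 4}
    - {"dx": -0.03,"dy": -0.014,"dz": 0.001,"ax": 0,"ay": 0,"az": 4}
    - {"dx": -0.031,"dy": -0.012,"dz": 0.001,"ax": 0,"ay": 0,"az": 4}
    - {"dx": -0.032,"dy": -0.01,"dz": 0.001,"ax": 0,"ay": 0,"az": 4}
  claw: 0

```text
time_s: 0.52
ee_pos: [0.2589, 0.4013, 0.2056]
eef_rot: [-3.137, 0.0, 2.511]
force: [1.2, 0.1, 0.4]
grip_width: 0.0641
```

play_rows:
  commands:
    - {"dx": -0.032,"dy": -0.008,"dz": 0.001,"ax": 0,"ay": 0,"az": 4}
    - {"dx": -0.033,"dy": -0.006,"dz": 0.001,"ax": 0,"ay": 0,"az": 4}
    - {"dx": -0.033,"dy": -0.004,"dz": 0.001,"ax": 0,"ay": 0,"az": 4}
    - {"dx": -0.033,"dy": -0.001,"dz": 0.001,"ax": 0,"ay": 0,"az": 4}
    - {"dx": -0.033,"dy": 0.001,"dz": 0.001,"ax": 0,"ay": 0,"az": 4}

```text
time_s: 0.93
ee_pos: [0.3669, 0.2653, 0.1998]
eef_rot: [-3.136, 0.002, 2.145]
force: [-0.4, 0.7, -0.1]
grip_width: 0.0308
```

Run:
```python
from h import *
o=ctrl.get_obs();print(o['time_s'],o['ee_pos'],o['eef_rot'],o['grip_width'])
plan([.539,.075,.15],10,[np.pi,0,np.radians(94.2)])
```

```text
0.9333 [0.36694979 0.26527951 0.19975359] [-3.13595889e+00  1.80934978e-03  2.14521965e+00] 0.03080199191273795
0 [-25.3   4.1   5. ] [-0.03  0.02  2.87]
1 [-25.1   5.4   5. ] [-0.03  0.02  2.87]
2 [-24.8   6.6   5. ] [-0.03  0.02  2.87]
3 [-24.4   7.9   5. ] [-0.03  0.02  2.87]
4 [-24.    9.1   5. ] [-0.03  0.02  2.87]
5 [-23.5  10.3   5. ] [-0.03  0.02  2.87]
6 [-23.   11.4   5. ] [-0.03  0.02  2.87]
7 [-22.4  12.6   5. ] [-0.03  0.02  2.87]
8 [-21.7  13.7   5. ] [-0.03  0.02  2.87]
9 [-21.   14.7   5. ] [-0.03  0.02  2.87]
```

play_rows:
  commands:
    - {"dx": -0.026,"dy": 0.004,"dz": 0.005,"ax": 0,"ay": 0,"az": 3}
    - {"dx": -0.026,"dy": 0.005,"dz": 0.005,"ax": 0,"ay": 0,"az": 3}
    - {"dx": -0.025,"dy": 0.007,"dz": 0.005,"ax": 0,"ay": 0,"az": 3}
    - {"dx": -0.025,"dy": 0.008,"dz": 0.005,"ax": 0,"ay": 0,"az": 3}
    - {"dx": -0.025,"dy": 0.009,"dz": 0.005,"ax": 0,"ay": 0,"az": 3}

```text
time_s: 1.35
ee_pos: [0.4571, 0.1586, 0.1741]
eef_rot: [-3.137, 0.003, 1.867]
force: [0.9, 0.9, -0.7]
grip_width: 0.0008
```

play_rows:
  commands:
    - {"dx": -0.024,"dy": 0.011,"dz": 0.005,"ax": 0,"ay": 0,"az": 3}
    - {"dx": -0.023,"dy": 0.012,"dz": 0.005,"ax": 0,"ay": 0,"az": 3}
    - {"dx": -0.022,"dy": 0.013,"dz": 0.005,"ax": 0,"ay": 0,"az": 3}
    - {"dx": -0.022,"dy": 0.014,"dz": 0.005,"ax": 0,"ay": 0,"az": 3}
    - {"dx": -0.018,"dy": 0.014,"dz": 0.005,"ax": 0,"ay": 0,"az": 2}

```text
time_s: 1.77
ee_pos: [0.5436, 0.0566, 0.1465]
eef_rot: [-3.135, 0.004, 1.607]
force: [-0.1, 0.7, 0.3]
grip_width: 0.0006
```

Run:
```python
from h import *
o=ctrl.get_obs();print(o['time_s'],o['ee_pos'],o['eef_rot'],o['grip_width'],o['force'])
R=Ro.from_euler('z',94.2,degrees=True)*Ro.from_euler('x',180,degrees=True)*Ro.from_euler('y',-8,degrees=True)
print(R.as_euler('xyz'))
plan([.539,.072,.030],10,R.as_euler('xyz'))
```

```text
1.7667 [0.54357227 0.05655959 0.14653855] [-3.13549116  0.00448995  1.60721432] 0.0006108702022151187 [-0.1176125   0.73219032  0.27519099]
[3.14159265 0.13962634 1.64410016]
0 [ 1.6 -0.3 11.6] [-0.05 -0.77 -0.21]
1 [ 1.8 -0.3 11.6] [-0.05 -0.77 -0.21]
2 [ 1.9 -0.3 11.6] [-0.05 -0.77 -0.21]
3 [ 2.1 -0.3 11.6] [-0.05 -0.77 -0.21]
4 [ 2.2 -0.3 11.5] [-0.05 -0.77 -0.21]
5 [ 2.4 -0.3 11.5] [-0.05 -0.77 -0.21]
6 [ 2.6 -0.3 11.5] [-0.05 -0.77 -0.21]
7 [ 2.7 -0.3 11.4] [-0.05 -0.77 -0.21]
8 [ 2.9 -0.3 11.4] [-0.05 -0.77 -0.21]
9 [ 3.  -0.3 11.4] [-0.05 -0.77 -0.21]
```

play_rows:
  commands:
    - {"dx": 0.006,"dy": 0,"dz": 0.011,"ax": 0,"ay": -1.6,"az": -0.4}
    - {"dx": 0.006,"dy": 0,"dz": 0.011,"ax": 0,"ay": -1.6,"az": -0.4}
    - {"dx": 0.004,"dy": -0.001,"dz": 0.011,"ax": 0,"ay": -1.6,"az": -0.4}
    - {"dx": 0.003,"dy": -0.001,"dz": 0.011,"ax": 0,"ay": -1.6,"az": -0.4}
    - {"dx": 0.002,"dy": -0.001,"dz": 0.011,"ax": 0,"ay": -1.6,"az": -0.4}

```text
time_s: 2.18
ee_pos: [0.5424, 0.0685, 0.0876]
eef_rot: [-3.133, 0.149, 1.633]
force: [-0.1, -0.1, 0.5]
grip_width: 0.0004
```

play_rows:
  commands:
    - {"dx": 0.002,"dy": 0,"dz": 0.011,"ax": 0,"ay": 0,"az": 0}
    - {"dx": 0.002,"dy": 0,"dz": 0.011,"ax": 0,"ay": 0,"az": 0}
    - {"dx": 0.002,"dy": 0,"dz": 0.011,"ax": 0,"ay": 0,"az": 0}
    - {"dx": 0.002,"dy": 0,"dz": 0.011,"ax": 0,"ay": 0,"az": 0}
    - {"dx": 0.002,"dy": 0,"dz": 0.01,"ax": 0,"ay": 0,"az": 0}

```text
time_s: 2.6
ee_pos: [0.541, 0.0709, 0.0273]
eef_rot: [-3.131, 0.148, 1.634]
force: [-0.5, -0.2, 0.6]
grip_width: 0.0002
```

Run:
```python
from h import *
o=ctrl.get_obs();print(o['time_s'],o['ee_pos'],o['eef_rot'],o['grip_width'],o['force'])
R=Ro.from_euler('z',94.2,degrees=True)*Ro.from_euler('x',180,degrees=True)*Ro.from_euler('y',-8,degrees=True)
plan([.541,.052,.030],5,R.as_euler('xyz'))
snap('side','s1')
```

```text
2.6 [0.54097388 0.07087074 0.0272743 ] [-3.13129196  0.147883    1.63399299] 0.0002367700446436513 [-0.54362189 -0.17327134  0.6163471 ]
0 [-3.8 -0.2  0. ] [-0.13  0.09 -0.12]
1 [-3.8 -0.2  0. ] [-0.13  0.09 -0.12]
2 [-3.8 -0.2  0. ] [-0.13  0.09 -0.12]
3 [-3.8 -0.3 -0. ] [-0.13  0.09 -0.12]
4 [-3.8 -0.3 -0. ] [-0.13  0.09 -0.12]
```

play_rows:
  commands:
    - {"dx": -0.005,"dy": 0,"dz": 0.0007,"ax": 0,"ay": 0,"az": -0.1}
    - {"dx": -0.005,"dy": 0,"dz": 0.0007,"ax": 0,"ay": 0,"az": -0.1}
    - {"dx": -0.005,"dy": 0,"dz": 0.0007,"ax": 0,"ay": 0,"az": -0.1}
    - {"dx": -0.005,"dy": 0,"dz": 0.0007,"ax": 0,"ay": 0,"az": -0.1}
    - {"dx": -0.005,"dy": 0,"dz": 0.0007,"ax": 0,"ay": 0,"az": 0}

```text
time_s: 3.07
ee_pos: [0.542, 0.0435, 0.0255]
eef_rot: [-3.127, 0.147, 1.642]
force: [0.1, 1.9, -3.7]
grip_width: 0.0005
```

play_rows:
  commands:
    - {"dx": -0.005,"dy": 0,"dz": 0.0007,"ax": 0,"ay": 0,"az": 0}
    - {"dx": -0.005,"dy": 0,"dz": 0.0007,"ax": 0,"ay": 0,"az": 0}
    - {"dx": -0.005,"dy": 0,"dz": 0.0007,"ax": 0,"ay": 0,"az": 0}
    - {"dx": -0.005,"dy": 0,"dz": 0.0007,"ax": 0,"ay": 0,"az": 0}
    - {"dx": -0.005,"dy": 0,"dz": 0.0007,"ax": 0,"ay": 0,"az": 0}

```text
time_s: 3.48
ee_pos: [0.5438, 0.0157, 0.0261]
eef_rot: [-3.128, 0.146, 1.641]
force: [0.5, 3.6, -3.5]
grip_width: 0.0005
```

Run:
```python
from h import *
b=snap('side','s2')[180:270,205:315,::-1];b=cv2.resize(b,None,fx=6,fy=6,interpolation=cv2.INTER_CUBIC)
cv2.imwrite('pics/s2c.png',np.clip(b*1.5,0,255).astype('uint8'))
```

```text
(no output)
```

View pics/s2c.png

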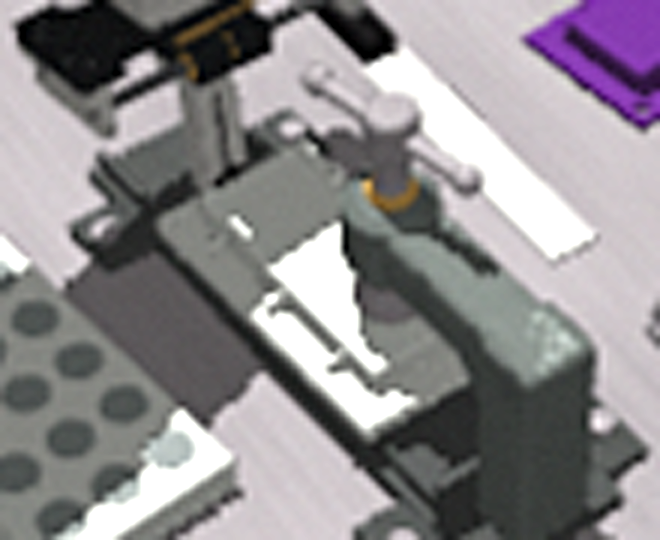

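The picture shows the mould lying flat and sliding between the lips, with the finger against its mouth end. I'll carry on.

play_rows:
  commands:
    - {"dx": -0.005,"dy": 0,"dz": 0.001,"ax": 0,"ay": 0,"az": 0}
    - {"dx": -0.005,"dy": 0,"dz": 0.001,"ax": 0,"ay": 0,"az": 0}
    - {"dx": -0.005,"dy": 0,"dz": 0.001,"ax": 0,"ay": 0,"az": 0}
    - {"dx": -0.005,"dy": 0,"dz": 0.001,"ax": 0,"ay": 0,"az": 0}
    - {"dx": -0.005,"dy": 0,"dz": 0.001,"ax": 0,"ay": 0,"az": 0}

```text
time_s: 3.95
ee_pos: [0.5469, -0.0112, 0.0262]
eef_rot: [-3.131, 0.145, 1.641]
force: [-1.1, 4.6, 1.0]
grip_width: 0.0006
```

play_rows:
  commands:
    - {"dx": -0.003,"dy": 0,"dz": 0.0005,"ax": 0,"ay": 0,"az": 0}
    - {"dx": -0.003,"dy": 0,"dz": 0.0005,"ax": 0,"ay": 0,"az": 0}
    - {"dx": -0.003,"dy": 0,"dz": 0.0005,"ax": 0,"ay": 0,"az": 0}
    - {"dx": -0.002,"dy": 0,"dz": 0.0003,"ax": 0,"ay": 0,"az": 0}
    - {"dx": -0.001,"dy": 0,"dz": 0.0002,"ax": 0,"ay": 0,"az": 0}

```text
time_s: 4.37
ee_pos: [0.5479, -0.0248, 0.0262]
eef_rot: [-3.132, 0.145, 1.64]
force: [-0.3, 4.5, 0.2]
grip_width: 0.0003
```

Next I'll creep to the stop, watching for the force to jump.

play_rows:
  commands:
    - {"dx": -0.0015,"dy": 0,"dz": 0.0002,"ax": 0,"ay": 0,"az": 0}
    - {"dx": -0.0015,"dy": 0,"dz": 0.0002,"ax": 0,"ay": 0,"az": 0}
    - {"dx": -0.0015,"dy": 0,"dz": 0.0002,"ax": 0,"ay": 0,"az": 0}
    - {"dx": -0.0015,"dy": 0,"dz": 0.0002,"ax": 0,"ay": 0,"az": 0}
    - {"dx": -0.001,"dy": 0,"dz": 0.0002,"ax": 0,"ay": 0,"az": 0}

```text
time_s: 4.78
ee_pos: [0.5484, -0.0322, 0.0262]
eef_rot: [-3.132, 0.145, 1.641]
force: [-0.3, 4.9, 2.1]
grip_width: 0.0009
```

play_rows:
  commands:
    - {"dx": -0.001,"dy": 0,"dz": 0.0002,"ax": 0,"ay": 0,"az": 0}
    - {"dx": -0.001,"dy": 0,"dz": 0.0001,"ax": 0,"ay": 0,"az": 0}
    - {"dx": -0.001,"dy": 0,"dz": 0.0002,"ax": 0,"ay": 0,"az": 0}
    - {"dx": -0.001,"dy": 0,"dz": 0.0001,"ax": 0,"ay": 0,"az": 0}
    - {"dx": -0.001,"dy": 0,"dz": 0.0002,"ax": 0,"ay": 0,"az": 0}

```text
time_s: 5.2
ee_pos: [0.5486, -0.034, 0.0263]
eef_rot: [-3.132, 0.139, 1.641]
force: [-2.3, 14.4, 3.5]
grip_width: 0.0004
```

The mould stopped with y-force up to 14 N at the predicted home position. Now I'll back off, lift, and go to the handle.

play_rows:
  commands:
    - {"dx": 0.008,"dy": 0,"dz": -0.001,"ax": 0,"ay": 0,"az": 0}
    - {"dx": 0.01,"dy": 0,"dz": -0.005,"ax": 0,"ay": 0,"az": 0}
    - {"dx": 0.01,"dy": 0,"dz": -0.02,"ax": 0,"ay": 0,"az": 0}
    - {"dx": 0,"dy": 0,"dz": -0.035,"ax": 0,"ay": 0,"az": 0}
    - {"dx": 0,"dy": 0,"dz": -0.035,"ax": 0,"ay": 0,"az": 0}

```text
time_s: 5.62
ee_pos: [0.5431, 0.0083, 0.1141]
eef_rot: [-3.119, 0.141, 1.641]
force: [-0.1, 0.9, 0.2]
grip_width: 0.0006
```

play_rows:
  commands:
    - {"dx": 0,"dy": 0,"dz": -0.035,"ax": 0,"ay": 1.6,"az": 0}
    - {"dx": 0,"dy": 0,"dz": -0.035,"ax": 0,"ay": 1.6,"az": 0}
    - {"dx": 0,"dy": 0,"dz": -0.03,"ax": 0,"ay": 1.6,"az": 0}
    - {"dx": 0,"dy": 0,"dz": -0.02,"ax": 0,"ay": 1.6,"az": 0}
    - {"dx": 0,"dy": -0.01,"dz": 0,"ax": 0,"ay": 1.6,"az": 0}

```text
time_s: 6.03
ee_pos: [0.5354, 0.0247, 0.2478]
eef_rot: [-3.129, 0.0, 1.643]
force: [-0.2, -0.4, -0.0]
grip_width: 0.0004
```

Run:
```python
from h import *
o=ctrl.get_obs();print(o['time_s'],o['ee_pos'],o['eef_rot'],o['force'])
a=snap('top','t3')[180:250,225:350,::-1];b=snap('side','s3')[180:280,210:320,::-1]
for n,i,f in(('t',a,6),('s',b,5.4)):
    i=cv2.resize(i,None,fx=f,fy=f,interpolation=cv2.INTER_CUBIC);cv2.imwrite(f'pics/{n}3c.png',np.clip(i*1.6,0,255).astype('uint8'))
plan([.5227,-.1054,.225],10,[np.pi,0,np.radians(94.2)])
```

```text
6.0333 [0.53539874 0.02466969 0.24782669] [-3.12867739e+00  3.98902325e-04  1.64316750e+00] [-0.24139961 -0.36470952 -0.01003896]
0 [-12.8  -2.    2. ] [-0.1   0.   -0.01]
1 [-12.8  -2.    2. ] [-0.1   0.   -0.01]
2 [-12.8  -2.    2. ] [-0.1   0.   -0.01]
3 [-12.8  -2.    2. ] [-0.1   0.   -0.01]
4 [-12.8  -2.    2. ] [-0.1   0.   -0.01]
5 [-12.8  -2.    2. ] [-0.1   0.   -0.01]
6 [-12.8  -2.    2. ] [-0.1   0.   -0.01]
7 [-12.8  -2.    2. ] [-0.1   0.   -0.01]
8 [-12.8  -2.    2. ] [-0.1   0.   -0.01]
9 [-12.8  -2.    2. ] [-0.1   0.   -0.01]
```

View pics/s3c.png

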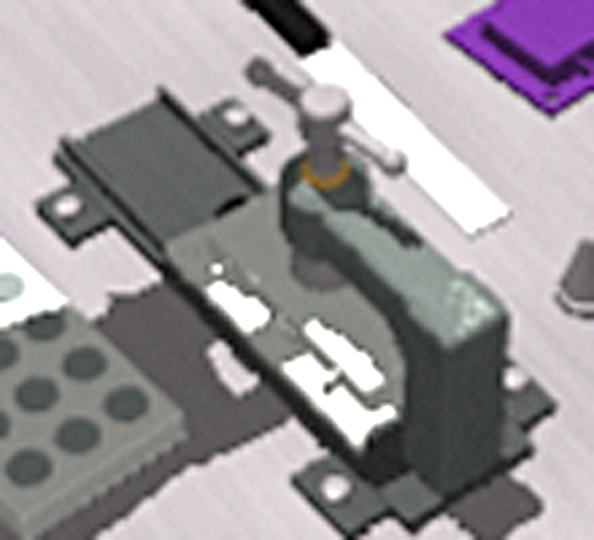

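The mould now sits back under the pad, with its mouth-end corner at side crop (165,245), and the handle hasn't moved. Moving above the spot beside the bar.

play_rows:
  commands:
    - {"dx": -0.026,"dy": -0.006,"dz": 0,"ax": 0,"ay": 0,"az": 0}
    - {"dx": -0.026,"dy": -0.006,"dz": 0,"ax": 0,"ay": 0,"az": 0}
    - {"dx": -0.026,"dy": -0.004,"dz": 0.003,"ax": 0,"ay": 0,"az": 0}
    - {"dx": -0.026,"dy": -0.003,"dz": 0.006,"ax": 0,"ay": 0,"az": 0}
    - {"dx": -0.024,"dy": -0.002,"dz": 0.008,"ax": 0,"ay": 0,"az": 0}

```text
time_s: 6.55
ee_pos: [0.5207, -0.1059, 0.2258]
eef_rot: [-3.119, 0.007, 1.648]
force: [0.3, -0.5, -0.1]
grip_width: 0.0005
```

Run:
```python
from h import *
o=ctrl.get_obs();print(o['time_s'],o['ee_pos'],o['eef_rot'],o['force'])
q=((165-2.2)/5.4+210,(245-2.2)/5.4+180);print('corner',ray('side',*q,.037),'exp .4997 -.048')
plan([.5227,-.1054,.187],5,[np.pi,0,np.radians(94.2)])
```

```text
6.55 [ 0.52065226 -0.10591483  0.22577397] [-3.1194668   0.00730932  1.64781932] [ 0.26211592 -0.47217372 -0.14338199]
corner [ 0.50274091 -0.04416465  0.037     ] exp .4997 -.048
0 [0.1 0.6 7.7] [-0.25  0.08  0.04]
1 [0.1 0.6 7.7] [-0.25  0.08  0.04]
2 [0.1 0.5 7.7] [-0.25  0.08  0.04]
3 [0.1 0.5 7.8] [-0.25  0.08  0.04]
4 [0.1 0.5 7.8] [-0.25  0.08  0.04]
```

The mould's corner reads y=-0.044, and the side view read 1–4 mm high in y before too, so it agrees with home. Lowering the tool beside the bar.

play_rows:
  commands:
    - {"dx": 0,"dy": 0,"dz": 0.008,"ax": -0.3,"ay": 0,"az": 0}
    - {"dx": 0,"dy": 0,"dz": 0.008,"ax": -0.3,"ay": 0,"az": 0}
    - {"dx": 0,"dy": 0,"dz": 0.008,"ax": -0.3,"ay": 0,"az": 0}
    - {"dx": 0,"dy": 0,"dz": 0.008,"ax": -0.3,"ay": 0,"az": 0}
    - {"dx": 0,"dy": 0,"dz": 0.007,"ax": 0,"ay": 0,"az": 0}

```text
time_s: 6.97
ee_pos: [0.519, -0.1078, 0.18]
eef_rot: [-3.135, 0.01, 1.645]
force: [0.4, 0.1, -0.5]
grip_width: 0.0007
```

play_rows:
  commands:
    - {"dx": 0,"dy": 0.002,"dz": 0,"ax": 0,"ay": 0,"az": 0}
    - {"dx": 0,"dy": 0.002,"dz": 0,"ax": 0,"ay": 0,"az": 0}
    - {"dx": 0,"dy": 0.002,"dz": 0,"ax": 0,"ay": 0,"az": 0}
    - {"dx": 0,"dy": 0.002,"dz": 0,"ax": 0,"ay": 0,"az": 0}
    - {"dx": 0,"dy": 0.002,"dz": 0,"ax": 0,"ay": 0,"az": 0}

```text
time_s: 7.38
ee_pos: [0.5297, -0.1042, 0.1784]
eef_rot: [-3.132, 0.01, 1.648]
force: [-2.1, -0.5, -0.6]
grip_width: 0.0005
```

Contact: finger at radius 38 mm, with the force turning negative. Now to compute the circle rows (constant orientation, clockwise, radius 36 mm).

```bash
cat >> h.py <<'E'
AX=np.array([.5543,-.1335])
def circ(n,step,r=.036,sink=0.):
    o=ctrl.get_obs();p=np.array(o['ee_pos']);R=Ro.from_euler('xyz',o['eef_rot']);d=p[:2]-AX
    a0=np.arctan2(d[1],d[0]);F=np.array(o['force'])
    print('t',round(o['time_s'],2),'r',np.round(np.hypot(*d),4),'ang',round(np.degrees(a0),1),'z',round(p[2],4),'F',np.round(F,1),'Tz',round(d[0]*F[1]-d[1]*F[0],3))
    c=p
    for i in range(n):
        a=a0-np.radians(step)*(i+1);q=np.array([*(AX+r*np.array([np.cos(a),np.sin(a)])),p[2]-sink*(i+1)])
        s=R.inv().apply(q-c)*1000;c=q;print(i//5,round(np.degrees(a)),np.round(s,1))
E
python3 -c "
from h import *
circ(20,9)"
```

```text
t 7.38 r 0.0382 ang 130.0 z 0.1784 F [-2.1 -0.5 -0.6] Tz 0.074
0 121 [ 1.1  6.1 -0.1]
0 112 [ 2.1  5.2 -0.1]
0 103 [ 1.3  5.5 -0.1]
0 94 [ 0.4  5.6 -0.1]
0 85 [-0.5  5.6 -0. ]
1 76 [-1.4  5.5 -0. ]
1 67 [-2.2  5.2 -0. ]
1 58 [-3.   4.8 -0. ]
1 49 [-3.7  4.3 -0. ]
1 40 [-4.3  3.6  0. ]
2 31 [-4.8  2.9  0. ]
2 22 [-5.2  2.1  0. ]
2 13 [-5.5  1.3  0. ]
2 4 [-5.6  0.4  0.1]
2 -5 [-5.6 -0.5  0.1]
3 -14 [-5.5 -1.4  0.1]
3 -23 [-5.2 -2.2  0.1]
3 -32 [-4.8 -3.   0.1]
3 -41 [-4.3 -3.7  0.1]
3 -50 [-3.6 -4.3  0.1]
```

play_rows:
  commands:
    - {"dx": 0.001,"dy": 0.006,"dz": 0,"ax": 0,"ay": 0,"az": 0}
    - {"dx": 0.002,"dy": 0.005,"dz": 0,"ax": 0,"ay": 0,"az": 0}
    - {"dx": 0.0013,"dy": 0.0055,"dz": 0,"ax": 0,"ay": 0,"az": 0}
    - {"dx": 0.0004,"dy": 0.0056,"dz": 0,"ax": 0,"ay": 0,"az": 0}
    - {"dx": -0.0005,"dy": 0.0056,"dz": 0,"ax": 0,"ay": 0,"az": 0}

```text
time_s: 7.8
ee_pos: [0.5533, -0.0994, 0.1764]
eef_rot: [-3.115, 0.011, 1.646]
force: [-10.3, -1.0, 0.5]
grip_width: 0.0003
```

play_rows:
  commands:
    - {"dx": -0.0014,"dy": 0.0055,"dz": 0,"ax": 0,"ay": 0,"az": 0}
    - {"dx": -0.0022,"dy": 0.0052,"dz": 0,"ax": 0,"ay": 0,"az": 0}
    - {"dx": -0.003,"dy": 0.0048,"dz": 0,"ax": 0,"ay": 0,"az": 0}
    - {"dx": -0.0037,"dy": 0.0043,"dz": 0,"ax": 0,"ay": 0,"az": 0}
    - {"dx": -0.0043,"dy": 0.0036,"dz": 0,"ax": 0,"ay": 0,"az": 0}

```text
time_s: 8.22
ee_pos: [0.5747, -0.1106, 0.1744]
eef_rot: [-3.098, 0.006, 1.646]
force: [-6.6, 5.0, 1.0]
grip_width: 0.0003
```

```bash
python3 -c "
from h import *
circ(15,9)"
```

```text
t 8.22 r 0.0306 ang 48.3 z 0.1744 F [-6.6  5.   1. ] Tz 0.253
0 39 [-0.6  7.4 -0.3]
0 30 [-4.9  2.9 -0.1]
0 21 [-5.3  2.1 -0.1]
0 12 [-5.5  1.2 -0. ]
0 3 [-5.6  0.3  0. ]
1 -6 [-5.6 -0.5  0.1]
1 -15 [-5.5 -1.4  0.1]
1 -24 [-5.2 -2.3  0.1]
1 -33 [-4.8 -3.   0.2]
1 -42 [-4.2 -3.7  0.2]
2 -51 [-3.6 -4.4  0.2]
2 -60 [-2.9 -4.9  0.2]
2 -69 [-2.1 -5.3  0.2]
2 -78 [-1.2 -5.5  0.2]
2 -87 [-0.3 -5.6  0.2]
```

The measured torque of 0.253 N·m matches the free-turning figure. Continuing, with a small tilt and height correction.

play_rows:
  commands:
    - {"dx": -0.002,"dy": 0.007,"dz": -0.0005,"ax": -0.6,"ay": 0,"az": 0}
    - {"dx": -0.005,"dy": 0.0035,"dz": -0.0005,"ax": -0.6,"ay": 0,"az": 0}
    - {"dx": -0.0053,"dy": 0.0025,"dz": -0.0005,"ax": -0.6,"ay": 0,"az": 0}
    - {"dx": -0.0055,"dy": 0.0016,"dz": -0.0005,"ax": -0.6,"ay": 0,"az": 0}
    - {"dx": -0.0056,"dy": 0.0007,"dz": -0.0005,"ax": -0.6,"ay": 0,"az": 0}

```text
time_s: 8.63
ee_pos: [0.5897, -0.1275, 0.1735]
eef_rot: [-3.137, -0.006, 1.648]
force: [-3.7, 11.5, -1.5]
grip_width: 0.0005
```

play_rows:
  commands:
    - {"dx": -0.0056,"dy": -0.0002,"dz": -0.0003,"ax": 0,"ay": 0,"az": 0}
    - {"dx": -0.0056,"dy": -0.001,"dz": -0.0003,"ax": 0,"ay": 0,"az": 0}
    - {"dx": -0.0054,"dy": -0.0018,"dz": -0.0003,"ax": 0,"ay": 0,"az": 0}
    - {"dx": -0.005,"dy": -0.0027,"dz": -0.0003,"ax": 0,"ay": 0,"az": 0}
    - {"dx": -0.0045,"dy": -0.0034,"dz": -0.0003,"ax": 0,"ay": 0,"az": 0}

```text
time_s: 9.05
ee_pos: [0.5837, -0.1465, 0.173]
eef_rot: [-3.135, -0.022, 1.652]
force: [5.1, 9.6, -3.6]
grip_width: 0.0002
```

```bash
python3 -c "
from h import *
print(ctrl.get_obs()['eef_rot'])
circ(15,9)"
```

```text
[-3.13495555 -0.02196625  1.65173379]
t 9.05 r 0.0321 ang -23.8 z 0.173 F [ 5.1  9.6 -3.6] Tz 0.349
0 -33 [-6.6  0.3 -0.1]
0 -42 [-4.2 -3.8 -0.1]
0 -51 [-3.6 -4.4 -0. ]
0 -60 [-2.8 -4.9 -0. ]
0 -69 [-2.  -5.3 -0. ]
1 -78 [-1.2 -5.5  0. ]
1 -87 [-0.3 -5.6  0. ]
1 -96 [ 0.6 -5.6  0.1]
1 -105 [ 1.5 -5.5  0.1]
1 -114 [ 2.3 -5.2  0.1]
2 -123 [ 3.1 -4.7  0.1]
2 -132 [ 3.8 -4.2  0.1]
2 -141 [ 4.4 -3.6  0.1]
2 -150 [ 4.9 -2.8  0.1]
2 -159 [ 5.3 -2.   0.1]
```

play_rows:
  commands:
    - {"dx": -0.006,"dy": -0.001,"dz": 0,"ax": 0,"ay": 0.4,"az": 0}
    - {"dx": -0.0045,"dy": -0.0035,"dz": 0,"ax": 0,"ay": 0.4,"az": 0}
    - {"dx": -0.0039,"dy": -0.0043,"dz": 0,"ax": 0,"ay": 0.4,"az": 0}
    - {"dx": -0.0032,"dy": -0.0047,"dz": 0,"ax": 0,"ay": 0.4,"az": 0}
    - {"dx": -0.0024,"dy": -0.0052,"dz": 0,"ax": 0,"ay": 0.4,"az": 0}

```text
time_s: 9.47
ee_pos: [0.5713, -0.1629, 0.1732]
eef_rot: [3.139, -0.066, 1.655]
force: [9.5, 6.3, -5.8]
grip_width: 0.0006
```

play_rows:
  commands:
    - {"dx": -0.0016,"dy": -0.0055,"dz": 0,"ax": 0,"ay": 0.1,"az": 0}
    - {"dx": -0.0007,"dy": -0.0056,"dz": 0,"ax": 0.1,"ay": 0,"az": 0}
    - {"dx": 0.0002,"dy": -0.0056,"dz": 0,"ax": 0.2,"ay": 0,"az": 0}
    - {"dx": 0.0011,"dy": -0.0055,"dz": 0,"ax": 0.3,"ay": 0,"az": 0}
    - {"dx": 0.002,"dy": -0.0053,"dz": 0,"ax": 0.3,"ay": 0,"az": 0}

```text
time_s: 9.88
ee_pos: [0.5504, -0.1637, 0.1745]
eef_rot: [3.137, -0.066, 1.656]
force: [9.2, -2.7, -4.9]
grip_width: 0.0007
```

```bash
python3 -c "
from h import *
print(ctrl.get_obs()['eef_rot'])
circ(15,9)"
```

```text
[ 3.13665903 -0.06603304  1.65568227]
t 9.88 r 0.0304 ang -97.3 z 0.1745 F [ 9.2 -2.7 -4.9] Tz 0.288
0 -106 [-3.8 -6.6 -0.3]
0 -115 [ 2.4 -5.1  0.1]
0 -124 [ 3.2 -4.6  0.2]
0 -133 [ 3.9 -4.1  0.2]
0 -142 [ 4.5 -3.4  0.3]
1 -151 [ 5.  -2.7  0.3]
1 -160 [ 5.3 -1.9  0.3]
1 -169 [ 5.5 -1.   0.4]
1 -178 [ 5.6 -0.1  0.4]
1 -187 [5.6 0.8 0.4]
2 -196 [5.4 1.6 0.4]
2 -205 [5.1 2.4 0.3]
2 -214 [4.6 3.2 0.3]
2 -223 [4.1 3.9 0.3]
2 -232 [3.4 4.5 0.2]
```

play_rows:
  commands:
    - {"dx": -0.003,"dy": -0.0065,"dz": 0,"ax": 0,"ay": -0.8,"az": 0}
    - {"dx": 0.002,"dy": -0.0055,"dz": 0,"ax": 0,"ay": -0.8,"az": 0}
    - {"dx": 0.0027,"dy": -0.005,"dz": 0,"ax": 0,"ay": -0.8,"az": 0}
    - {"dx": 0.0035,"dy": -0.0046,"dz": 0,"ax": 0,"ay": -0.8,"az": 0}
    - {"dx": 0.0042,"dy": -0.004,"dz": 0,"ax": 0,"ay": -0.8,"az": 0}

```text
time_s: 10.3
ee_pos: [0.5297, -0.1599, 0.178]
eef_rot: [3.12, 0.016, 1.653]
force: [4.4, -4.6, -0.6]
grip_width: 0.0003
```

play_rows:
  commands:
    - {"dx": 0.0047,"dy": -0.0033,"dz": 0.0003,"ax": 0,"ay": 0,"az": 0}
    - {"dx": 0.005,"dy": -0.0025,"dz": 0.0003,"ax": 0,"ay": 0,"az": 0}
    - {"dx": 0.0053,"dy": -0.0017,"dz": 0.0003,"ax": 0,"ay": 0,"az": 0}
    - {"dx": 0.0055,"dy": -0.0008,"dz": 0.0003,"ax": 0,"ay": 0,"az": 0}
    - {"dx": 0.0056,"dy": 0,"dz": 0.0003,"ax": 0,"ay": 0,"az": 0}

```text
time_s: 10.72
ee_pos: [0.5225, -0.1386, 0.1785]
eef_rot: [3.11, 0.029, 1.651]
force: [0.5, -11.4, -2.6]
grip_width: 0.0005
```

```bash
python3 -c "
from h import *
print(ctrl.get_obs()['eef_rot'])
circ(15,9)"
```

```text
[3.11042149 0.02909579 1.65105247]
t 10.72 r 0.0322 ang -170.8 z 0.1785 F [  0.5 -11.4  -2.6] Tz 0.364
0 -180 [ 5.3 -3.7 -0.3]
0 -189 [ 5.6  0.9 -0.1]
0 -198 [ 5.4  1.7 -0.1]
0 -207 [ 5.   2.6 -0.1]
0 -216 [ 4.6  3.3 -0. ]
1 -225 [4. 4. 0.]
1 -234 [3.3 4.6 0. ]
1 -243 [2.6 5.  0.1]
1 -252 [1.8 5.4 0.1]
1 -261 [0.9 5.6 0.1]
2 -270 [0.  5.6 0.2]
2 -279 [-0.9  5.6  0.2]
2 -288 [-1.7  5.4  0.2]
2 -297 [-2.6  5.   0.2]
2 -306 [-3.3  4.6  0.2]
```

play_rows:
  commands:
    - {"dx": 0.0053,"dy": -0.003,"dz": 0.001,"ax": 0.3,"ay": 0.3,"az": 0}
    - {"dx": 0.0056,"dy": 0.0005,"dz": 0.001,"ax": 0.3,"ay": 0.3,"az": 0}
    - {"dx": 0.0055,"dy": 0.0014,"dz": 0.001,"ax": 0.3,"ay": 0.3,"az": 0}
    - {"dx": 0.0052,"dy": 0.0022,"dz": 0.001,"ax": 0.3,"ay": 0.3,"az": 0}
    - {"dx": 0.0048,"dy": 0.003,"dz": 0.001,"ax": 0.3,"ay": 0.3,"az": 0}

```text
time_s: 11.13
ee_pos: [0.5274, -0.1177, 0.1776]
eef_rot: [3.13, 0.017, 1.648]
force: [-5.0, -7.7, 5.5]
grip_width: 0.0003
```

```bash
python3 -c "
from h import *
print(ctrl.get_obs()['eef_rot'])
circ(10,6,.036,.0004)"
```

```text
[3.1295298  0.01703393 1.64834222]
t 11.13 r 0.0312 ang 149.6 z 0.1776 F [-5.  -7.7  5.5] Tz 0.285
0 144 [ 5.7 -1.6  0.3]
0 138 [2.7 2.6 0.4]
0 132 [2.4 2.9 0.4]
0 126 [2.1 3.1 0.4]
0 120 [1.8 3.3 0.4]
1 114 [1.4 3.5 0.4]
1 108 [1.1 3.6 0.4]
1 102 [0.7 3.7 0.4]
1 96 [0.3 3.8 0.4]
1 90 [-0.1  3.8  0.4]
```

play_rows:
  commands:
    - {"dx": 0.0045,"dy": 0,"dz": 0.0005,"ax": 0.2,"ay": 0.2,"az": 0}
    - {"dx": 0.003,"dy": 0.0024,"dz": 0.0005,"ax": 0.2,"ay": 0.2,"az": 0}
    - {"dx": 0.0025,"dy": 0.0027,"dz": 0.0005,"ax": 0.2,"ay": 0.2,"az": 0}
    - {"dx": 0.0022,"dy": 0.003,"dz": 0.0005,"ax": 0,"ay": 0.2,"az": 0}
    - {"dx": 0.0019,"dy": 0.0032,"dz": 0.0005,"ax": 0,"ay": 0,"az": 0}

```text
time_s: 11.55
ee_pos: [0.5385, -0.1063, 0.1783]
eef_rot: [3.141, 0.011, 1.646]
force: [-6.2, -3.2, 5.4]
grip_width: 0.0002
```

```bash
python3 -c "
from h import *
print(ctrl.get_obs()['eef_rot'])
circ(10,4,.036,.0002)"
```

```text
[3.14128675 0.01118338 1.64647675]
t 11.55 r 0.0314 ang 120.2 z 0.1783 F [-6.2 -3.2  5.4] Tz 0.219
0 116 [5.2 0.3 0.1]
0 112 [0.9 2.4 0.2]
0 108 [0.7 2.4 0.2]
0 104 [0.5 2.5 0.2]
0 100 [0.3 2.5 0.2]
1 96 [0.2 2.5 0.2]
1 92 [-0.   2.5  0.2]
1 88 [-0.2  2.5  0.2]
1 84 [-0.4  2.5  0.2]
1 80 [-0.5  2.5  0.2]
```

play_rows:
  commands:
    - {"dx": 0.003,"dy": 0.0015,"dz": 0.0015,"ax": 0,"ay": 0,"az": 0}
    - {"dx": 0.0015,"dy": 0.0024,"dz": 0.0015,"ax": 0,"ay": 0,"az": 0}
    - {"dx": 0.001,"dy": 0.0024,"dz": 0.0015,"ax": 0,"ay": 0,"az": 0}
    - {"dx": 0.0007,"dy": 0.0025,"dz": 0.0015,"ax": 0,"ay": 0,"az": 0}
    - {"dx": 0.0005,"dy": 0.0025,"dz": 0.0015,"ax": 0,"ay": 0,"az": 0}

```text
time_s: 11.97
ee_pos: [0.5498, -0.1014, 0.1765]
eef_rot: [-3.141, 0.018, 1.645]
force: [-9.8, -2.0, 11.3]
grip_width: 0.0005
```

```bash
python3 -c "
from h import *
print(ctrl.get_obs()['eef_rot'])
circ(10,4,.036,.0002)"
```

```text
[-3.14131445  0.0176015   1.64465927]
t 11.97 r 0.0325 ang 97.9 z 0.1765 F [-9.8 -2.  11.3] Tz 0.324
0 94 [3.6 2.3 0.1]
0 90 [-0.1  2.5  0.2]
0 86 [-0.3  2.5  0.2]
0 82 [-0.4  2.5  0.2]
0 78 [-0.6  2.4  0.2]
1 74 [-0.8  2.4  0.2]
1 70 [-1.   2.3  0.2]
1 66 [-1.1  2.3  0.2]
1 62 [-1.3  2.2  0.2]
1 58 [-1.4  2.1  0.2]
```

The upward force is 11 N, so I'll look before going on.

Run:
```python
from h import *
a=snap('top','t4')[175:235,250:350,::-1];b=snap('side','s4')[165:245,225:305,::-1]
a=cv2.resize(a,(500,300),interpolation=cv2.INTER_CUBIC);b=cv2.resize(b,(500,500),interpolation=cv2.INTER_CUBIC)[:300] if 0 else cv2.resize(b,(300,300),interpolation=cv2.INTER_CUBIC)
cv2.imwrite('pics/m4.png',np.clip(np.hstack([a,b])*1.5,0,255).astype('uint8'))
print(proj('side',[*AX,.175]),proj('side',ctrl.get_obs()['ee_pos']))
```

```text
[270.06183006 203.83184754] [262.54886127 197.38948051]
```

View pics/m4.png

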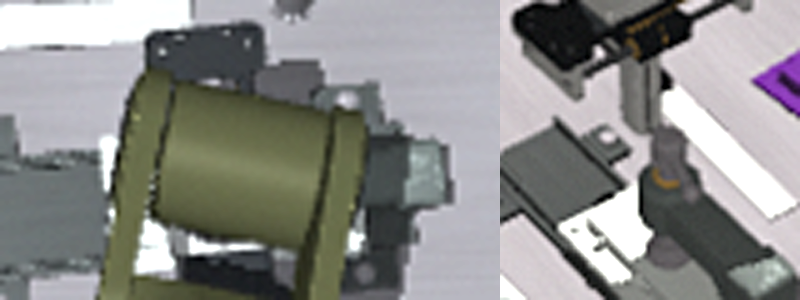

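The picture shows the finger beside the hub at (640,125). Nothing is jammed, so the vertical load is friction on the bar. I'll back off, reseat lower and recontact.

play_rows:
  commands:
    - {"dx": 0.001,"dy": -0.004,"dz": 0,"ax": 0,"ay": 0,"az": 0}
    - {"dx": 0.001,"dy": -0.003,"dz": 0.003,"ax": 0,"ay": 0.3,"az": 0}
    - {"dx": 0.001,"dy": 0,"dz": 0.003,"ax": 0,"ay": 0.3,"az": 0}
    - {"dx": 0.001,"dy": 0,"dz": 0.002,"ax": 0,"ay": 0.3,"az": 0}
    - {"dx": 0,"dy": 0,"dz": 0,"ax": 0,"ay": 0,"az": 0}

```text
time_s: 12.48
ee_pos: [0.5434, -0.0976, 0.1689]
eef_rot: [3.14, 0.001, 1.645]
force: [-1.0, 0.5, 0.4]
grip_width: 0.0002
```

```bash
python3 -c "
from h import *
print(ctrl.get_obs()['eef_rot'])
circ(10,4,.036,.0002)"
```

```text
[3.13950062e+00 7.33506641e-04 1.64460494e+00]
t 12.48 r 0.0376 ang 106.8 z 0.1689 F [-1.   0.5  0.4] Tz 0.031
0 103 [-1.1  2.8  0.2]
0 99 [0.3 2.5 0.2]
0 95 [0.1 2.5 0.2]
0 91 [-0.1  2.5  0.2]
0 87 [-0.2  2.5  0.2]
1 83 [-0.4  2.5  0.2]
1 79 [-0.6  2.4  0.2]
1 75 [-0.8  2.4  0.2]
1 71 [-0.9  2.3  0.2]
1 67 [-1.1  2.3  0.2]
```

play_rows:
  commands:
    - {"dx": 0,"dy": 0.003,"dz": 0.0001,"ax": 0,"ay": 0,"az": 0}
    - {"dx": 0.0003,"dy": 0.0025,"dz": 0.0001,"ax": 0,"ay": 0,"az": 0}
    - {"dx": 0.0002,"dy": 0.0025,"dz": 0.0001,"ax": 0,"ay": 0,"az": 0}
    - {"dx": 0.0001,"dy": 0.0025,"dz": 0.0001,"ax": 0,"ay": 0,"az": 0}
    - {"dx": 0,"dy": 0.0025,"dz": 0.0001,"ax": 0,"ay": 0,"az": 0}

```text
time_s: 12.9
ee_pos: [0.5537, -0.0967, 0.1677]
eef_rot: [-3.132, 0.0, 1.643]
force: [-8.5, -0.8, 3.2]
grip_width: 0.0003
```

```bash
python3 -c "
from h import *
print(ctrl.get_obs()['eef_rot'])
circ(10,4,.036,.0002)"
```

```text
[-3.13241885e+00  2.65679740e-04  1.64347007e+00]
t 12.9 r 0.0368 ang 90.9 z 0.1677 F [-8.5 -0.8  3.2] Tz 0.314
0 87 [-1.   2.5  0.2]
0 83 [-0.4  2.5  0.2]
0 79 [-0.6  2.4  0.2]
0 75 [-0.7  2.4  0.2]
0 71 [-0.9  2.3  0.2]
1 67 [-1.1  2.3  0.2]
1 63 [-1.2  2.2  0.2]
1 59 [-1.4  2.1  0.2]
1 55 [-1.5  2.   0.2]
1 51 [-1.7  1.9  0.2]
```

play_rows:
  commands:
    - {"dx": 0,"dy": 0.002,"dz": 0.0001,"ax": 0,"ay": 0,"az": 0}
    - {"dx": -0.0002,"dy": 0.002,"dz": 0.0001,"ax": 0,"ay": 0,"az": 0}
    - {"dx": -0.0003,"dy": 0.002,"dz": 0.0001,"ax": 0,"ay": 0,"az": 0}
    - {"dx": -0.0004,"dy": 0.002,"dz": 0.0001,"ax": 0,"ay": 0,"az": 0}
    - {"dx": -0.0005,"dy": 0.002,"dz": 0.0001,"ax": 0,"ay": 0,"az": 0}

```text
time_s: 13.32
ee_pos: [0.5613, -0.0972, 0.1663]
eef_rot: [-3.12, -0.002, 1.643]
force: [-7.5, 0.7, 3.7]
grip_width: 0.0006
```

```bash
python3 -c "
from h import *
print(ctrl.get_obs()['eef_rot'])
circ(5,3,.036,.0001)"
```

```text
[-3.12039672e+00 -1.82078472e-03  1.64295828e+00]
t 13.32 r 0.037 ang 79.0 z 0.1663 F [-7.5  0.7  3.7] Tz 0.277
0 76 [-1.5  1.6  0.1]
0 73 [-0.6  1.8  0.1]
0 70 [-0.7  1.7  0.1]
0 67 [-0.8  1.7  0.1]
0 64 [-0.9  1.7  0.1]
```

play_rows:
  commands:
    - {"dx": -0.0006,"dy": 0.0024,"dz": -0.0001,"ax": -0.3,"ay": 0,"az": 0}
    - {"dx": -0.0008,"dy": 0.0023,"dz": -0.0001,"ax": -0.3,"ay": 0,"az": 0}
    - {"dx": -0.0009,"dy": 0.0023,"dz": -0.0001,"ax": -0.3,"ay": 0,"az": 0}
    - {"dx": -0.001,"dy": 0.0022,"dz": -0.0001,"ax": -0.3,"ay": 0,"az": 0}
    - {"dx": -0.0012,"dy": 0.0022,"dz": -0.0001,"ax": -0.3,"ay": 0,"az": 0}

```text
time_s: 13.73
ee_pos: [0.5701, -0.0995, 0.1648]
eef_rot: [-3.133, -0.006, 1.643]
force: [-10.8, 4.1, 3.8]
grip_width: 0.0006
```

```bash
python3 -c "
from h import *
print(ctrl.get_obs()['eef_rot'])
circ(10,4,.036,0)"
```

```text
[-3.1331189  -0.00642686  1.64305125]
t 13.73 r 0.0375 ang 65.1 z 0.1648 F [-10.8   4.1   3.8] Tz 0.432
0 61 [-2.6  1.4 -0. ]
0 57 [-1.4  2.1 -0. ]
0 53 [-1.6  2.  -0. ]
0 49 [-1.7  1.8 -0. ]
0 45 [-1.8  1.7 -0. ]
1 41 [-2.   1.6 -0. ]
1 37 [-2.1  1.4 -0. ]
1 33 [-2.2  1.3 -0. ]
1 29 [-2.2  1.1 -0. ]
1 25 [-2.3  1.  -0. ]
```

Torque rose to 0.43 N·m, which may be the touch. Slowing to about 1.3°/row.

play_rows:
  commands:
    - {"dx": -0.0006,"dy": 0.0007,"dz": -0.0003,"ax": 0,"ay": 0,"az": 0}
    - {"dx": -0.0005,"dy": 0.0007,"dz": -0.0003,"ax": 0,"ay": 0,"az": 0}
    - {"dx": -0.0005,"dy": 0.0007,"dz": -0.0003,"ax": 0,"ay": 0,"az": 0}
    - {"dx": -0.0005,"dy": 0.0007,"dz": -0.0003,"ax": 0,"ay": 0,"az": 0}
    - {"dx": -0.0005,"dy": 0.0007,"dz": -0.0003,"ax": 0,"ay": 0,"az": 0}

```text
time_s: 14.15
ee_pos: [0.5703, -0.0994, 0.1649]
eef_rot: [-3.119, -0.013, 1.644]
force: [-8.2, 3.7, 3.7]
grip_width: 0.0003
```

```bash
python3 -c "
from h import *
print(ctrl.get_obs()['eef_rot'],ctrl.get_obs()['moment'])
circ(5,2,.036,0)"
```

```text
[-3.11902783 -0.01324393  1.64360373] [ 0.60066679  1.57697107 -0.04034608]
t 14.15 r 0.0377 ang 64.9 z 0.1649 F [-8.2  3.7  3.7] Tz 0.339
0 63 [-2.1  0.2 -0. ]
0 61 [-0.7  1.1 -0. ]
0 59 [-0.7  1.  -0. ]
0 57 [-0.7  1.  -0. ]
0 55 [-0.8  1.  -0. ]
```

play_rows:
  commands:
    - {"dx": -0.0007,"dy": 0.001,"dz": -0.0003,"ax": -0.2,"ay": 0.0,"az": 0}
    - {"dx": -0.0007,"dy": 0.001,"dz": -0.0003,"ax": -0.2,"ay": 0,"az": 0}
    - {"dx": -0.0007,"dy": 0.001,"dz": -0.0003,"ax": -0.2,"ay": 0,"az": 0}
    - {"dx": -0.0007,"dy": 0.001,"dz": -0.0003,"ax": -0.2,"ay": 0,"az": 0}
    - {"dx": -0.0007,"dy": 0.001,"dz": -0.0003,"ax": -0.2,"ay": 0,"az": 0}

```text
time_s: 14.57
ee_pos: [0.5715, -0.0995, 0.1647]
eef_rot: [-3.121, -0.021, 1.644]
force: [-9.7, 4.6, 3.9]
grip_width: 0.0004
```

```bash
python3 -c "
from h import *
print(ctrl.get_obs()['eef_rot'])
circ(5,2,.036,0)"
```

```text
[-3.12075031 -0.02086205  1.6444664 ]
t 14.57 r 0.0381 ang 63.1 z 0.1647 F [-9.7  4.6  3.9] Tz 0.409
0 61 [-2.5 -0.  -0.1]
0 59 [-0.7  1.  -0. ]
0 57 [-0.7  1.  -0. ]
0 55 [-0.8  1.  -0. ]
0 53 [-0.8  1.  -0. ]
```

play_rows:
  commands:
    - {"dx": -0.0012,"dy": 0.001,"dz": -0.0002,"ax": -0.3,"ay": -0.3,"az": 0}
    - {"dx": -0.0012,"dy": 0.001,"dz": -0.0002,"ax": -0.3,"ay": -0.3,"az": 0}
    - {"dx": -0.0012,"dy": 0.001,"dz": -0.0002,"ax": -0.3,"ay": -0.3,"az": 0}
    - {"dx": -0.0012,"dy": 0.001,"dz": -0.0002,"ax": -0.3,"ay": -0.3,"az": 0}
    - {"dx": -0.0012,"dy": 0.001,"dz": -0.0002,"ax": -0.3,"ay": -0.3,"az": 0}

```text
time_s: 14.98
ee_pos: [0.573, -0.1011, 0.1643]
eef_rot: [-3.132, -0.003, 1.646]
force: [-11.2, 6.3, 5.3]
grip_width: 0.0006
```

```bash
python3 -c "
from h import *
print(ctrl.get_obs()['eef_rot'])
circ(5,2,.036,0)"
```

```text
[-3.13214264 -0.00345878  1.6462126 ]
t 14.98 r 0.0374 ang 60.0 z 0.1643 F [-11.2   6.3   5.3] Tz 0.48
0 58 [-1.9  0.2 -0. ]
0 56 [-0.8  1.  -0. ]
0 54 [-0.8  1.  -0. ]
0 52 [-0.8  0.9 -0. ]
0 50 [-0.9  0.9 -0. ]
```

play_rows:
  commands:
    - {"dx": -0.0014,"dy": 0.0012,"dz": -0.0002,"ax": -0.1,"ay": 0,"az": 0}
    - {"dx": -0.0014,"dy": 0.0012,"dz": -0.0002,"ax": -0.1,"ay": 0,"az": 0}
    - {"dx": -0.0014,"dy": 0.0012,"dz": -0.0002,"ax": -0.1,"ay": 0,"az": 0}
    - {"dx": -0.0014,"dy": 0.0012,"dz": -0.0002,"ax": -0.1,"ay": 0,"az": 0}
    - {"dx": -0.0014,"dy": 0.0012,"dz": -0.0002,"ax": -0.1,"ay": 0,"az": 0}

```text
time_s: 15.4
ee_pos: [0.5744, -0.1026, 0.1643]
eef_rot: [-3.123, -0.014, 1.648]
force: [-13.3, 8.2, 7.5]
grip_width: 0.0002
```

```bash
python3 -c "
from h import *
print(ctrl.get_obs()['eef_rot'])
circ(5,2,.036,0)"
```

```text
[-3.12287214 -0.01416253  1.64823894]
t 15.4 r 0.0369 ang 56.9 z 0.1643 F [-13.3   8.2   7.5] Tz 0.575
0 55 [-1.5  0.5 -0. ]
0 53 [-0.8  1.  -0. ]
0 51 [-0.8  0.9 -0. ]
0 49 [-0.9  0.9 -0. ]
0 47 [-0.9  0.9 -0. ]
```

Torque is 0.575 N·m, about 2.2 times the free effort, and it rose steadily over about 10° after the touch. That is snug, so I'll back away and lift.

play_rows:
  commands:
    - {"dx": 0.003,"dy": -0.003,"dz": 0,"ax": 0,"ay": 0,"az": 0}
    - {"dx": 0.005,"dy": -0.004,"dz": 0,"ax": 0,"ay": 0,"az": 0}
    - {"dx": 0.004,"dy": -0.003,"dz": -0.005,"ax": 0,"ay": 0,"az": 0}
    - {"dx": 0,"dy": 0,"dz": -0.03,"ax": 0,"ay": 0,"az": 0}
    - {"dx": 0,"dy": 0,"dz": -0.035,"ax": 0,"ay": 0,"az": 0}

```text
time_s: 15.82
ee_pos: [0.5622, -0.0901, 0.2299]
eef_rot: [-3.111, -0.018, 1.648]
force: [0.6, -0.0, 0.7]
grip_width: 0.0005
```

play_rows:
  commands:
    - {"dx": 0.02,"dy": -0.01,"dz": -0.03,"ax": 0,"ay": 0,"az": 0}
    - {"dx": 0.035,"dy": -0.02,"dz": -0.01,"ax": 0,"ay": 0,"az": 0}
    - {"dx": 0.035,"dy": -0.02,"dz": 0,"ax": 0,"ay": 0,"az": 0}
    - {"dx": 0.035,"dy": -0.02,"dz": 0,"ax": 0,"ay": 0,"az": 0}
    - {"dx": 0.035,"dy": -0.02,"dz": 0,"ax": 0,"ay": 0,"az": 0}

```text
time_s: 16.23
ee_pos: [0.4611, 0.0626, 0.2844]
eef_rot: [-3.123, -0.015, 1.641]
force: [1.8, 0.3, 0.6]
grip_width: 0.0004
```

play_rows:
  commands:
    - {"dx": 0.035,"dy": -0.02,"dz": 0,"ax": 0,"ay": 0,"az": 0}
    - {"dx": 0.035,"dy": -0.02,"dz": 0,"ax": 0,"ay": 0,"az": 0}
    - {"dx": 0.02,"dy": -0.01,"dz": 0,"ax": 0,"ay": 0,"az": 0}
    - {"dx": 0,"dy": 0,"dz": 0,"ax": 0,"ay": 0,"az": 0}
    - {"dx": 0,"dy": 0,"dz": 0,"ax": 0,"ay": 0,"az": 0}

```text
time_s: 16.65
ee_pos: [0.3978, 0.1566, 0.2903]
eef_rot: [-3.131, -0.017, 1.647]
force: [1.0, -0.2, -0.6]
grip_width: 0.0003
```

Run:
```python
from h import *
print(ctrl.get_obs()['force'])
a=snap('top','t5')[180:250,225:350,::-1];b=snap('side','s5')[180:265,210:315,::-1]
a=cv2.resize(a,(400,224),interpolation=cv2.INTER_CUBIC);b=cv2.resize(b,(630,510),interpolation=cv2.INTER_CUBIC)
cv2.imwrite('pics/t5c.png',np.clip(cv2.resize(a,(750,420))*1.5,0,255).astype('uint8'));cv2.imwrite('pics/s5c.png',np.clip(b*1.5,0,255).astype('uint8'))
```

```text
[ 0.96701067 -0.20722503 -0.60475335]
```

View pics/s5c.png

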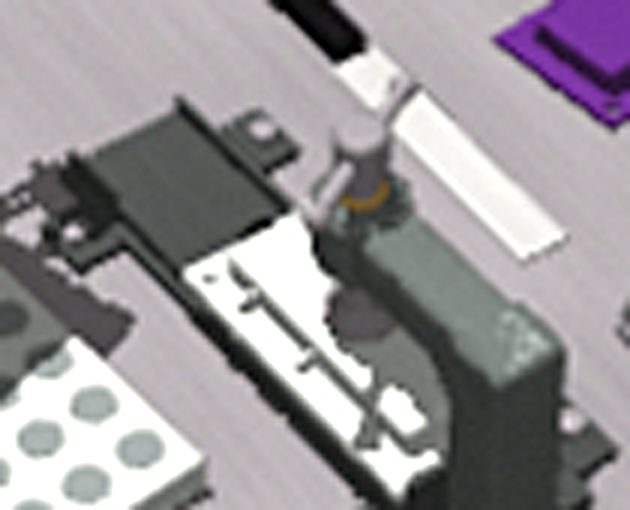

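View pics/t5c.png

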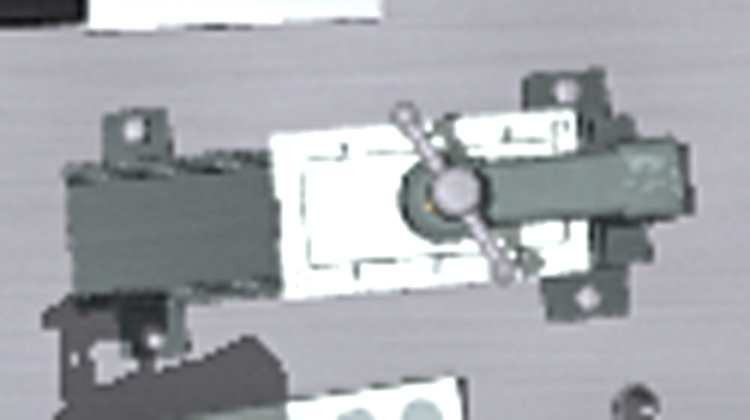

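The mould is seated against the stop (mouth edge at top crop x≈280), and the pad is on it. The bar runs (404,112)–(505,272), and the neighbouring objects haven't moved. I'll check the numbers before handing in.

Run:
```python
from h import *
T=lambda x,y:((x-2.5)/6+225,(y-2.5)/6+180); S=lambda x,y:((x-2.5)/6+210,(y-2.5)/6+180)
h=tri(T(456,188),S(363,130));a=tri(T(404,112),S(407,88));b=tri(T(505,272),S(325,210))
print('hubtop',h,'balls',a,b,'ang',np.degrees(np.arctan2(*(a-b)[1::-1])),'pad z from balls',(a[2]+b[2])/2-.115)
me=[ray('top',*T(*p),.037) for p in((270,137),(285,299),(573,110),(589,272))]
print(np.round(me,4),'mouth end',np.mean(me[:2],0),'home exp',AX-.09*np.array([.074,-.997]),'other end',np.mean(me[2:],0),'exp',AX+.09*np.array([.074,-.997]))
```

```text
hubtop [ 0.55482061 -0.13183016  0.18346534] balls [ 0.59675624 -0.10708518  0.1684455 ] [ 0.51299266 -0.15819841  0.17611079] ang 31.391892284972254 pad z from balls 0.05727814575088129
[[ 0.595  -0.0386  0.037 ]
 [ 0.4997 -0.0451  0.037 ]
 [ 0.6071 -0.2175  0.037 ]
 [ 0.5118 -0.2232  0.037 ]] mouth end [ 0.54737605 -0.04186039  0.037     ] home exp [ 0.54764 -0.04377] other end [ 0.55942985 -0.22037658  0.037     ] exp [ 0.56096 -0.22323]
```

```bash
python3 -c "
from h import *
print(workorder.hand_in(),ctrl.get_obs()['time_s'])"
```

```text
the job is handed in; nothing more can be done
the job is handed in; nothing more can be done
```

The mould is home against the back stop and clamped snug, and I handed the job in after about 17 s of robot time. The hand-in gave no verdict.

- **Pushing home:** I pushed the mould about 83 mm along the bed. It stopped with the push force up to 14 N, and the final top view puts it within about 3 mm of the calculated home position at both ends.
- **Winding:** I turned the T-handle about 430° clockwise with closed fingers. It turned freely at about 0.25–0.36 N·m, and I slowed down when the torque rose.
- **Snugging:** I stopped at about 0.575 N·m, roughly 2.2 times the free effort and about 10° after the estimated first touch. That is below the 3.3 times at which the mould cracks.
- **Final checks:** The pad face measures about 54 mm high from the hub top and 57 mm from the handle balls. The mould top should be at 51.5–56.5 mm, so the second reading is just over. The two balls also differ by 8 mm in height, which I put down to picture noise.
- **Left as it was:** The gripper is clear and touching nothing, with only noise on the force reading. The objects next to the clamp look unmoved; I didn't look closely at the ones further away again.

While winding, the vertical force on the fingers rose to 11 N from friction on the bar. I backed off and reseated the fingers lower before finishing.

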